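Close and lock the sample case through its L-shaped slot

TASK

The pigment sample case stands open. Without gripping or lifting anything, push its orange knob from the side with your fingertips: along the long leg of the L-shaped slot until the blue cover is fully shut, then round the corner and along the short leg to its very end, so that the cover is locked. Never take the knob between the fingers or press on its top, leave the jar, the bottle, the carton and the dish standing where they are, and take the hand away at the end.

Things in the scene. Friction and masses are not known exactly. Their poses are not given: they have to be found in the camera images.
- case: white sample case, fixed, 250 (x) x 200 (y) x 52 mm high; origin: centre of its underside. On its -y half a flat light-grey metal gate plate, top 52 mm above the table, with an L-shaped slot 18 mm wide; on its +y half an open well with coloured pans, rims 52 mm high, and the blue cover (top 45.5 mm up) that slides along the case's x. Only the knob stands above 52 mm.
- slot_start (a point): centreline of the slot at the open end of the long leg, on the top of the gate plate (52 mm above the table), at (-45, -30) mm in the case's x, y
- slot_corner (a point): where the centrelines of the slot's two legs meet, on the gate plate's top, at (45, -30) mm in the case; the long leg runs 90 mm from slot_start to here along the case's +x
- slot_end (a point): the knob's final place at the end of the short leg, on the gate plate's top, at (45, -75) mm in the case; the short leg runs 45 mm from slot_corner to here along the case's -y
- knob_centre (a point): centre of the orange knob, an upright cylinder 24 mm in diameter, 34 mm tall, from 54 to 88 mm above the table (this point 71 mm up), on an 11 mm steel pin through the slot with 3.5 mm play to each side; it cannot be pulled out. About 2 N of friction (plus a little damping) moves it along either leg; it stays where it is left.
- cover (a joint): slide of the blue cover, and of the knob with it, along the case's +x, in m: 0 = knob at slot_start, cover fully open; 0.09 = knob at slot_corner, cover shut against its stop. It starts between 0 and 0.035.
- knob (a joint): slide of the knob across the cover along the case's -y, in m: 0 = in line with the long leg, 0.045 = at slot_end against its stop, cover locked. The slot's walls let it grow beyond about 0.004 only when the cover joint is above about 0.086.
- jar: loose glass jar with a red label and a steel cap, 62 mm in diameter, 95 mm tall, origin under its centre; leave alone
- bottle: loose small amber bottle with a white cap, 40 mm in diameter, 70 mm tall, origin under its centre; leave alone
- carton: loose off-white carton, 55 x 55 x 85 mm, origin under its centre; leave alone
- dish: loose white dish, 90 mm across, 28 mm high, origin under its centre; leave alone

How it is judged:
On the way:
1. the cover is shut, the knob at the corner of the slot and not yet in the short leg's end (value of joint cover above 0.084 m and value of joint knob below 0.025 m).
At the end, for the whole second after the job is handed in: The cover is shut (within 6 mm of its stop) and the knob is at the end of the short leg (within 5 mm), both at rest; jar, bottle, carton and dish stand upright within 30 mm of where they were (value of joint cover above 0.084 m and value of joint knob above 0.04 m and velocity of joint knob between -0.01 and 0.01 m/s and velocity of joint cover between -0.01 and 0.01 m/s and distance of each of jar, bottle, carton, dish from where it was at the start of the episode below 0.03 m and angle between each of jar, bottle, carton, dish's own z axis and vertical below 0.3 rad); the robot touches nothing.
It fails at once if the knob is taken between the fingers or pressed from on top (contact with the grasp point within 10 mm of the knob's axis) (horizontal distance between the grasp point and knob_centre below 0.01 m and contact force between the fingers and knob above 0.5 N).
It fails at once if the jar is shoved aside, lifted or knocked over (distance of jar from where it was at the start of the episode above 0.03 m or angle between jar's own z axis and vertical above 0.3 rad).
It fails at once if the bottle is shoved aside, lifted or knocked over (distance of bottle from where it was at the start of the episode above 0.03 m or angle between bottle's own z axis and vertical above 0.3 rad).
It fails at once if the carton is shoved aside, lifted or knocked over (distance of carton from where it was at the start of the episode above 0.03 m or angle between carton's own z axis and vertical above 0.3 rad).
It fails at once if the dish is shoved aside, lifted or knocked over (distance of dish from where it was at the start of the episode above 0.03 m or angle between dish's own z axis and vertical above 0.3 rad).
It also fails if it takes over 42 s, if anything falls off the work surface, if the arm or the gripper's body presses on something with over 40 N, if the wrist force passes 120 N, or if a joint passes its speed limit or range.

ROBOT

A 7-joint arm with a two-finger parallel gripper is mounted at the origin on the work surface. World frame = base frame: x ahead of the robot, y to its left, z up, the work surface at z = 0. Lengths are in m, angles in rad, forces in N, time in s.
With the tool pointing down it reaches from about 0.4 to 0.875 m from the base axis. Payload 6.5 kg.
Tool frame: the origin (TCP) lies at the very end of the fingers, on their centre line; the grasp point (between the pads) lies ctrl.grasp_offset behind it (ctrl.grasp_offset is the distance from the TCP to the grasp point, in m); z points along the fingers, y is the direction in which the jaws open and shut (so a half turn about z gives the same grasp; the last joint's range is limited). The gripper opens to 85 mm and grips with 20 to 120 N. Pads are 22 mm wide; open, the fingers measure 114 mm over their backs; the gripper's body (76 mm by 85 mm) begins 54 mm behind the grasp point. The pads swing forward as they close: fully open they stand 13 mm farther back than shut.
Start: joints at [1.054, 0.536, -0.004, 1.538, 0.003, 1.067, -0.071], TCP at [0.283, -0.585, 0.231] pointing down, gripper open.
Joint ranges: [-2.7, 2.7], [-0.37, 2.16], [-1.27, 1.26], [0.24, 2.4], [-1.31, 4.45], [0.19, 1.91], [-2.76, 2.76]. Speed limits (rad/s): [2.39, 2.39, 3.14, 3.14, 3.14, 3.14, 3.14].

INTERFACE

Orientations are given as a rotation vector (axis times angle).
In Python, from station import ctrl, effector, planner, imaging gives the robot as it stands. Calls block until the motion is done:
- ctrl.movep(position, orientation): joint-space move of the TCP to a pose.
- ctrl.line_to(position, rot=None, velocity=0.15): straight line of the TCP; rot=None keeps the orientation; velocity is the mean speed in m/s.
- ctrl.move_j(angles): joint-space move.
- effector.move_gripper(opening, grip_force=None): finger opening in m; grip_force is the grip in N (None keeps the last); returns when the fingers have stopped.
- ctrl.sleep(seconds).
- planner.inverse_kinematics(position, orientation): joint angles nearest the present ones, or None.
- ctrl.sense(): the state.
- imaging.get_image(name): name is "side" or "top"; returns a dict with "frame" (400x640x3 uint8, blue, green, red), "depth" (400x640 float32, m along the optical axis (not along the pixel's ray), 0 where there is no reading), "fx", "fy", "cx", "cy" (pixels), "dist_coeffs" ([k1, k2, p1, p2, k3] as OpenCV has them; the pictures are not rectified), "rvec" (rotation vector, rad) and "tvec" (3), from world to camera coordinates, as OpenCV has them. Camera axes: x right, y down, z forward; pixel columns grow to the right and rows downward; lengths in m; the calibration is good to about 2 mm. A picture is of the moment at which its call begins.
A pose or a line that the arm cannot do raises ctrl.IKError and nothing moves.
- ctrl.close_job(): hands the job in, once; it reports no verdict.
The state is a dict: "time_s": time; "joints": joint angles; "dq": joint speeds; "joint_torque": joint torques, N m; "eef_pos": TCP position; "ee_rot": TCP orientation; "ft_force": force on the tool from outside, world axes, zero at the start; "torque": the same for the moment, N m; "opening": finger opening in m.
Only numpy, scipy, OpenCV 4.12 (cv2) and the standard library are available. Lean on these libraries where they do the work, as an engineer would, in place of code of your own. Each camera call takes 0.05 s, during which the arm holds its last target.

## Working session

There is one attempt and no reset: what is moved stays moved. The work goes in short steps, each a Python script; the robot and the scene stay as the last script left them, time stands still between calls to the robot, and variables do not carry over. Pictures are saved under pics/ and viewed, and the job is handed in when it is done.

```bash
mkdir -p pics; ls
python3 - <<'E'
from station import ctrl, effector, planner, imaging
import cv2,numpy as np
s=ctrl.sense();print({k:np.round(v,3) for k,v in s.items()},ctrl.grasp_offset)
for n in("side","top"):
    d=imaging.get_image(n);cv2.imwrite(f"pics/{n}0.png",d["frame"])
    np.savez(f"{n}0.npz",**{k:np.array(v) for k,v in d.items()})
    R=cv2.Rodrigues(np.array(d["rvec"],float))[0];print(n,-R.T@np.array(d["tvec"]).ravel(),d["fx"],d["dist_coeffs"])
E
```

```text
pics
{'time_s': np.float64(0.0), 'joints': array([ 1.054,  0.537, -0.004,  1.539,  0.003,  1.067, -0.071]), 'dq': array([-0.   ,  0.001, -0.   ,  0.001, -0.   ,  0.001,  0.001]), 'joint_torque': array([-0.0000e+00, -5.8341e+01,  1.0490e+00, -2.5911e+01,  1.2000e-02,
        9.0000e-03, -0.0000e+00]), 'eef_pos': array([ 0.283, -0.584,  0.23 ]), 'ee_rot': array([-3.06e+00, -7.02e-01,  1.00e-03]), 'ft_force': array([ 0.463, -0.663,  0.671]), 'torque': array([-0.023,  0.021,  0.002]), 'opening': np.float64(0.085)} 0.0187
side [0.27695215 0.39358452 0.60935752] 380.67850565530546 [0.02049077 0.         0.         0.         0.        ]
top [0.50686036 0.03915405 1.11044015] 469.40852032846453 [0.03210981 0.         0.         0.         0.        ]
```

View pics/top0.png

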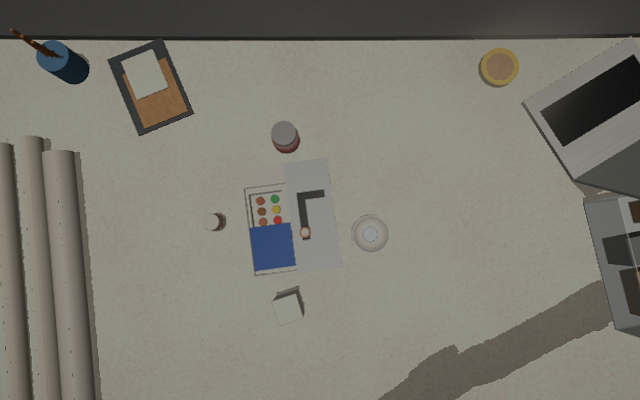

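View pics/side0.png

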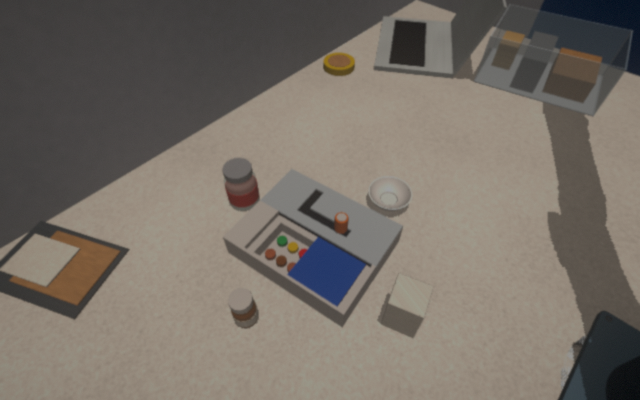

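The top view shows the case with the knob at about (305,232). The slot runs up to its corner near (305,193), and the short leg goes right to about (323,193). The jar is at (285,136), the bottle at (214,222), the dish at (370,233) and the carton at (288,306). Next I'll measure these.

```bash
cat > h.py <<'E'
import cv2,numpy as np
def load(n):
    return dict(np.load(n))
def ray(d,px,z):
    """pixels -> world points on plane z"""
    px=np.asarray(px,float).reshape(-1,1,2)
    K=np.array([[d["fx"],0,d["cx"]],[0,d["fy"],d["cy"]],[0,0,1]],float)
    u=cv2.undistortPoints(px,K,np.array(d["dist_coeffs"],float)).reshape(-1,2)
    R=cv2.Rodrigues(np.array(d["rvec"],float))[0];C=-R.T@np.array(d["tvec"],float).ravel()
    w=np.c_[u,np.ones(len(u))]@R
    return C+w*((z-C[2])/w[:,2])[:,None]
def biggest(m):
    c,_=cv2.findContours(m.astype(np.uint8),cv2.RETR_EXTERNAL,cv2.CHAIN_APPROX_NONE)
    return max(c,key=cv2.contourArea)
E
python3 - <<'E'
from h import *
for n,roi in(("top",(225,130,170,200)),("side",(215,150,230,190))):
    d=load(n+"0.npz");f=d["frame"];x,y,w,h=roi
    c=cv2.resize(f[y:y+h,x:x+w],None,fx=3,fy=3,interpolation=cv2.INTER_NEAREST);cv2.imwrite(f"pics/{n}zoom.png",c)
    hsv=cv2.cvtColor(f,cv2.COLOR_BGR2HSV)
    M=np.zeros(f.shape[:2],bool);M[y:y+h,x:x+w]=1
    blue=M&(hsv[...,0]>105)&(hsv[...,0]<130)&(hsv[...,1]>130)
    b=biggest(blue);r=cv2.minAreaRect(b);q=ray(d,cv2.boxPoints(r),.0455);print(n,"blue",cv2.boxPoints(r).round(),"\n",q.round(4)[:,:2])
d=load("top0.npz");f=d["frame"];g=f.max(2)
dark=np.zeros(g.shape,bool);dark[180:245,294:332]=g[180:245,294:332]<75
b=biggest(dark);print(cv2.contourArea(b),cv2.boundingRect(b))
P=np.argwhere(dark)[:,::-1];print("".join("".join(".#"[int(v)] for v in r)+"\n" for r in dark[180:245,294:332]))
print(f[205,325],f[205,304])
E
```

```text
top blue [[250. 228.]
 [289. 223.]
 [295. 265.]
 [255. 270.]] 
 [[0.5203 0.2063]
 [0.5315 0.1177]
 [0.4373 0.1052]
 [0.4264 0.1933]]
side blue [[288. 274.]
 [316. 232.]
 [365. 263.]
 [338. 305.]] 
 [[0.518  0.2035]
 [0.541  0.1119]
 [0.4362 0.1043]
 [0.4222 0.1914]]
317.0 (297, 190, 27, 38)
......................................
......................................
......................................
......................................
......................................
......................................
......................................
......................................
......................................
......................................
........................#####.........
................##############........
.........#####################........
...###########################........
...###########################........
...###########################........
...###########################........
...#####################..............
...#############......................
....#######...........................
....#######.................
[... 1052 characters left out ...]
...........
......................................
......................................
......................................
......................................
......................................
......................................
......................................
......................................
...............#......................
..............##......................
.........#######......................
.........##...........................
......................................
......................................
......................................
......................................
......................................

[135 140 140] [50 52 54]
```

View pics/topzoom.png

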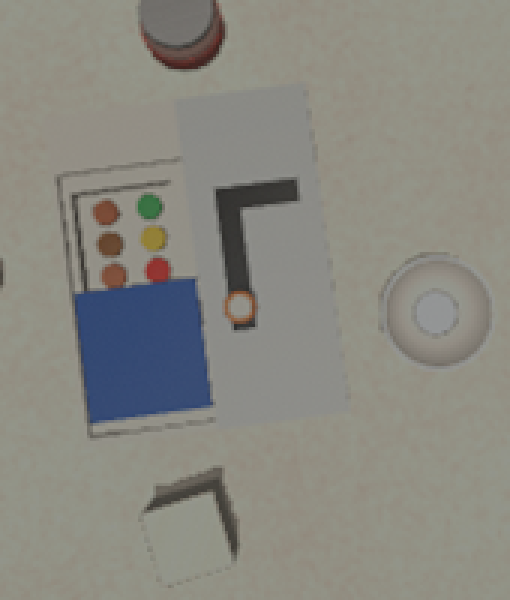

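View pics/sidezoom.png

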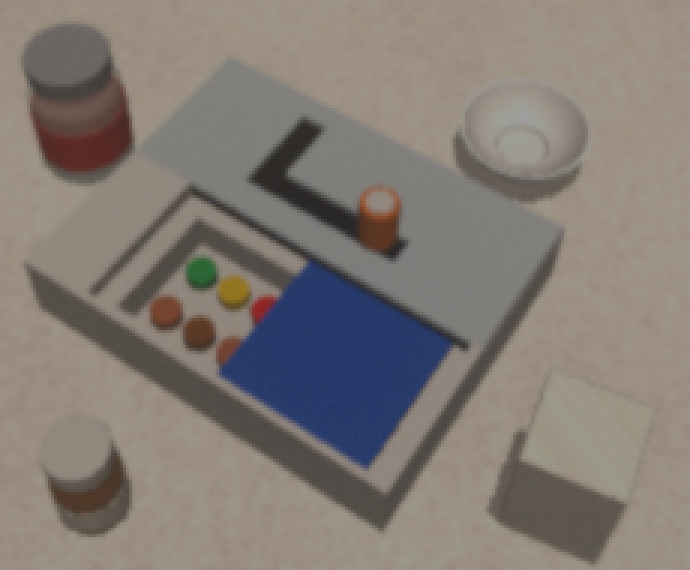

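Run:
```python
from h import *
from scipy.optimize import least_squares
d=load("top0.npz");ds=load("side0.npz")
def z2p(a,o): return (np.array(a,float)+.5)/3-.5+np.array(o)
slot=z2p([(215,190),(234,329),(255,326),(297,178),(299,200),(243,207)],(225,130))
plate=z2p([(177,98),(305,84),(350,411),(217,427)],(225,130))
cs=np.array([(54,-21),(-54,-21),(-54,-39),(54,-84),(36,-84),(36,-39)])/1e3
cp=np.array([(125,0),(125,-100),(-125,-100),(-125,0)])/1e3
slot2=z2p([(249,180),(397,260),(408,240),(304,117),(324,126),(287,177)],(215,150))
plate2=z2p([(139,152),(230,57),(563,232),(467,347)],(215,150))
def fit(c,w):
    c0,w0=c.mean(0),w.mean(0);a=np.sum((c-c0)*(w-w0));b=np.sum((c-c0)[:,0]*(w-w0)[:,1]-(c-c0)[:,1]*(w-w0)[:,0])
    th=np.arctan2(b,a);R=np.array([[np.cos(th),-np.sin(th)],[np.sin(th),np.cos(th)]]);t=w0-R@c0
    return th,t,((c@R.T+t)-w)
for nm,dd,s,p in(("top",d,slot,plate),("side",ds,slot2,plate2)):
    ws=ray(dd,s,.052)[:,:2];wp=ray(dd,p,.052)[:,:2]
    for k,(c,w) in {"slot":(cs,ws),"plate":(cp,wp),"all":(np.r_[cs,cp],np.r_[ws,wp])}.items():
        th,t,r=fit(c,w);print(nm,k,np.degrees(th).round(2),t.round(4),(r*1e3).round(1).tolist())
# knob top centre
print("knob",ray(d,z2p([(240,307)],(225,130)),.088),ray(ds,z2p([(380,202)],(215,150)),.088))
for n,px,z in(("jar",(177,15),.095),("bottle",None,0),("dish",(437,312),.028),("carton",(187,537),.085)):
    if px: print(n,ray(d,z2p([px],(225,130)),z))
print("bottle",ray(d,[(214,222)],.07),ray(ds,z2p([(77,447)],(215,150)),.07))
print("jar s",ray(ds,z2p([(68,55)],(215,150)),.095),"carton s",ray(ds,z2p([(590,435)],(215,150)),.085),"dish s",ray(ds,z2p([(524,135)],(215,150)),.028))
```

```text
top slot 7.1 [0.5442 0.1151] [[1.8, 0.4], [-0.8, 0.9], [-0.7, -1.2], [0.9, -0.3], [-0.3, -1.1], [-0.8, 1.3]]
top plate 6.96 [0.5442 0.1149] [[-0.3, 1.0], [1.7, -1.3], [-0.2, 0.2], [-1.3, 0.2]]
top all 6.99 [0.5442 0.1151] [[1.8, 0.2], [-0.8, 1.0], [-0.7, -1.2], [0.8, -0.5], [-0.4, -1.3], [-0.8, 1.2], [-0.3, 1.2], [1.7, -1.1], [-0.1, 0.2], [-1.2, 0.3]]
side slot 8.45 [0.5404 0.1152] [[1.1, 1.7], [-0.3, 0.9], [-1.7, -1.6], [1.1, 0.0], [-2.0, 0.3], [1.8, -1.4]]
side plate 6.4 [0.5433 0.1179] [[4.7, 1.3], [0.5, -1.2], [0.9, 0.3], [-6.1, -0.4]]
side all 6.77 [0.5422 0.1165] [[2.5, 1.5], [0.7, 3.8], [-1.3, 1.2], [0.7, -0.5], [-2.5, 0.3], [2.6, -1.2], [3.6, 0.7], [-0.0, -1.6], [0.6, -1.8], [-7.0, -2.5]]
knob [[0.510277   0.08063624 0.088     ]] [[0.50873648 0.08131114 0.088     ]]
jar [[0.7229834  0.12536682 0.095     ]]
dish [[ 0.50556682 -0.06796888  0.028     ]]
carton [[0.3461848  0.11930941 0.085     ]]
bottle [[0.53393161 0.2812319  0.07      ]] [[0.53223977 0.28930952 0.07      ]]
jar s [[0.72341343 0.12733292 0.095     ]] carton s [[0.34169463 0.12031321 0.085     ]] dish s [[ 0.49955994 -0.06092394  0.028     ]]
```

Top and side agree: case at about (0.544, 0.115) with yaw of about 7°, and the knob at case (-38, -30) mm. I'll close the fingers, come in behind the knob and push along +x, watching the force.

```bash
cat >> h.py <<'E'
from scipy.spatial.transform import Rotation as Ro
TH=np.radians(7.0);T=np.array([.544,.1152]);A=np.array([[np.cos(TH),-np.sin(TH)],[np.sin(TH),np.cos(TH)]])
def W(x,y,z): return np.r_[A@np.array([x,y])/1e3+T,z/1e3]
def Cc(p): return np.r_[(A.T@(np.asarray(p)[:2]-T))*1e3,p[2]*1e3]
RV=Ro.from_matrix(np.array([[A[0,0],A[1,0],0],[A[1,0],-A[0,0],0],[0,0,-1.]]).T).as_rotvec()
def snap(n,roi,name):
    from station import imaging
    d=imaging.get_image(n);x,y,w,h=roi;cv2.imwrite("pics/"+name,cv2.resize(d["frame"][y:y+h,x:x+w],None,fx=3,fy=3));return d
E
python3 - <<'E'
from h import *
from station import ctrl, effector, planner, imaging
print(RV)
for p in [(-74,-30,200),(-74,-30,61),(22,-30,61),(45,5,61),(45,-49,61),(45,5,200)]: 
    q=planner.inverse_kinematics(W(*p),RV);print(p,None if q is None else np.round(q,2))
effector.move_gripper(0.0)
ctrl.movep(W(-78,-30,200),RV)
ctrl.line_to(W(-78,-30,63),velocity=.12)
s=ctrl.sense();print(s["time_s"],Cc(s["eef_pos"]),s["ft_force"],s["opening"])
snap("side",(215,100,230,190),"a_side.png");snap("top",(225,130,170,200),"a_top.png")
E
```

```text
[3.13573295 0.19178964 0.        ]
(-74, -30, 200) [ 0.13  0.33 -0.46  1.98  0.19  0.87 -1.88]
(-74, -30, 61) [-0.05  0.55 -0.25  2.08  0.25  0.55 -1.93]
(22, -30, 61) [-0.1   0.65 -0.18  1.83  0.18  0.67 -1.83]
(45, 5, 61) [-0.13  0.69 -0.21  1.77  0.21  0.71 -1.9 ]
(45, -49, 61) [-0.08  0.68 -0.15  1.77  0.15  0.7  -1.77]
(45, 5, 200) [ 0.    0.52 -0.4   1.68  0.23  0.98 -1.92]
4.6 [-77.45919832 -29.93291705  63.57150244] [-0.39381947 -0.89595868 -0.70702492] -0.00018906487691540546
```

View pics/a_side.png

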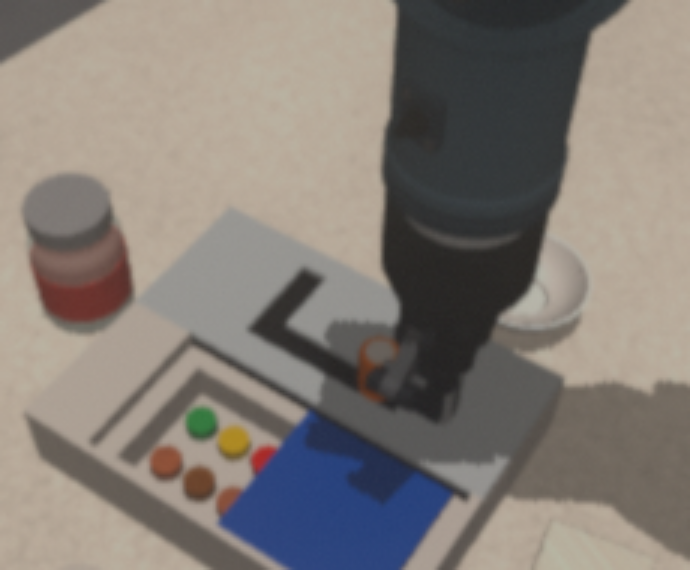

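View pics/a_top.png

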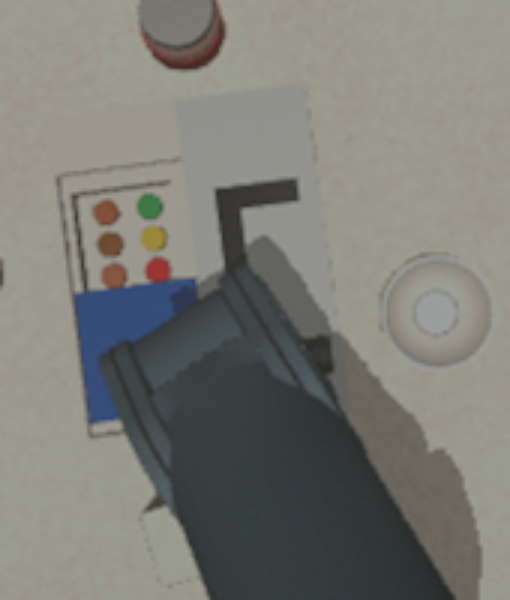

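The side view shows the closed fingertips, at zoom (420,385), just behind the knob at (378,365), and nothing has been disturbed. Now the push along the long leg.

Run:
```python
from h import *
from station import ctrl, effector, planner, imaging
f0=ctrl.sense()["ft_force"]
x=-78;
def st():
    s=ctrl.sense();f=A.T@(s["ft_force"]-f0)[:2];print(round(s["time_s"],2),Cc(s["eef_pos"]).round(1),f.round(1));return f
for x in [-65,-55,-35,-15,5,14,17,19,21,22,23,24,25,26,27,28,29,30]:
    ctrl.line_to(W(x,-30,62),velocity=.06);f=st()
    if abs(f[0])>12: break
snap("side",(215,100,230,190),"b_side.png")
```

```text
5.07 [-64.4 -29.9  62. ] [-0.2  0.1]
5.38 [-54.5 -30.   61.9] [-0.6  0.5]
5.87 [-34.1 -30.   62.1] [ 0.1 -0.2]
6.35 [-14.1 -30.   62.1] [-0.2  0.3]
6.83 [  5.9 -30.   62.1] [-0.1 -0.7]
7.13 [ 14.8 -30.   62.1] [-0.3  0.7]
7.38 [ 17.3 -30.   62. ] [-0.8 -0.3]
7.63 [ 19. -30.  62.] [-0.9 -0.6]
7.88 [ 21.1 -30.   62. ] [-1.3 -0.8]
8.13 [ 21.8 -30.   61.9] [-3.   0.1]
8.38 [ 22.  -30.   61.9] [-5.4 -0.3]
8.63 [ 22.1 -30.   61.8] [-7.5 -0.1]
8.88 [ 22.2 -30.1  61.6] [-10.1  -0.7]
9.13 [ 22.3 -30.1  61.5] [-12.6  -0.1]
```

View pics/b_side.png

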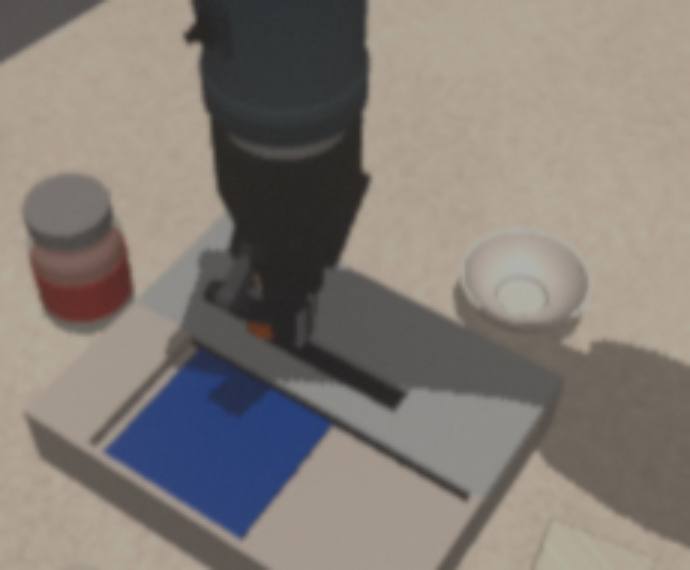

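The cover is shut: the fingers stopped at x=22 mm (knob at about 45 mm) and the force rose steadily against the stop. Now I'll go round to the knob's +y side.

Run:
```python
from h import *
from station import ctrl, effector, planner, imaging
ctrl.line_to(W(5,-30,62),velocity=.08)
ctrl.line_to(W(5,-30,130),velocity=.15)
snap("side",(215,100,230,190),"c_side.png")
ctrl.line_to(W(45,20,130),velocity=.15)
ctrl.line_to(W(45,20,62),velocity=.12)
s=ctrl.sense();print(s["time_s"],Cc(s["eef_pos"]),s["ft_force"])
snap("side",(215,100,230,190),"d_side.png")
```

```text
11.5333 [45.38473728 19.91380323 62.48180894] [ 0.1560953  -0.05101419  0.87788411]
```

View pics/c_side.png

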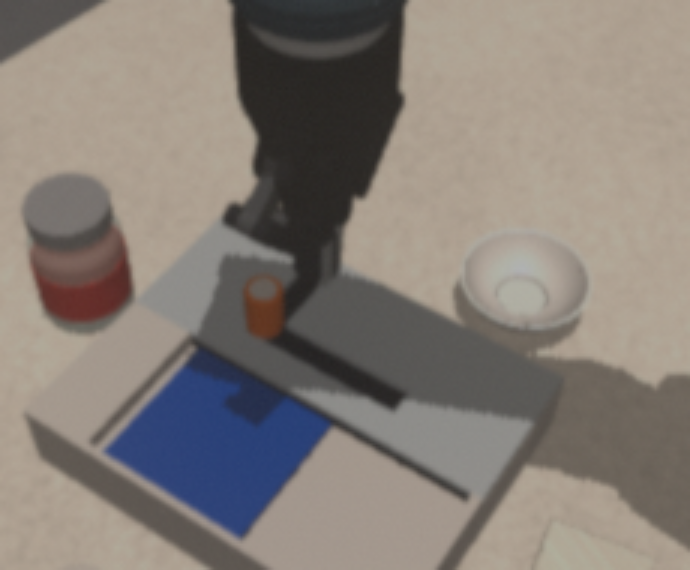

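View pics/d_side.png

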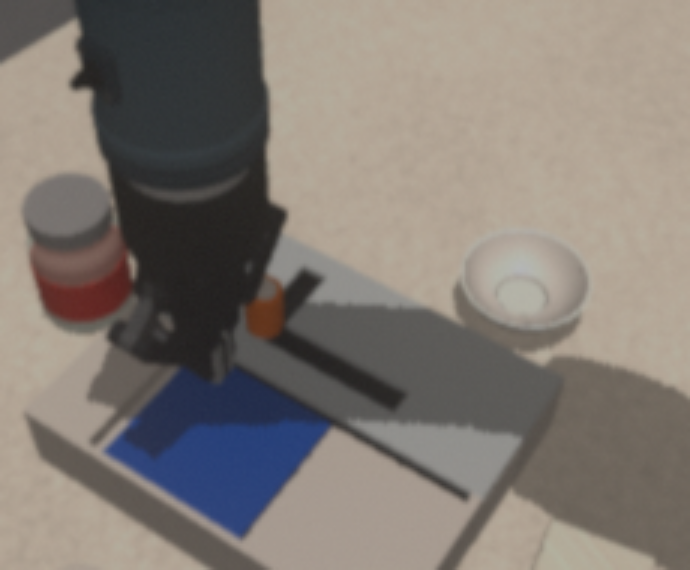

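The knob, at zoom (265,305), is at the slot corner with the fingers on its +y side. I'll push it down the short leg.

Run:
```python
from h import *
from station import ctrl, effector, planner, imaging
f0=ctrl.sense()["ft_force"]
def st():
    s=ctrl.sense();f=A.T@(s["ft_force"]-f0)[:2];print(round(s["time_s"],2),Cc(s["eef_pos"]).round(1),f.round(1));return f
for y in [5,0,-5,-15,-25,-35,-42,-45,-46,-47,-48,-49,-50,-51,-52,-53,-54,-55,-56,-57,-58]:
    ctrl.line_to(W(44.5,y,62),velocity=.06);f=st()
    if abs(f[1])>12: break
snap("side",(215,100,230,190),"e_side.png")
```

```text
11.98 [44.7  4.  62.2] [0.6 0.8]
12.23 [44.5 -0.4 62. ] [0.2 0.3]
12.48 [44.5 -5.3 62. ] [-0.3  0.5]
12.8 [ 44.5 -16.   62. ] [-0.3  0.1]
13.12 [ 44.5 -26.1  62. ] [-0.3 -0.5]
13.43 [ 44.5 -36.1  62. ] [0.  0.5]
13.7 [ 44.5 -42.8  62. ] [ 0.  -0.4]
13.95 [ 44.5 -45.2  62. ] [-0.1  0.3]
14.2 [ 44.5 -45.9  62. ] [-0.2  1.4]
14.45 [ 44.5 -46.9  62. ] [0.1 1.9]
14.7 [ 44.5 -48.1  62. ] [0.6 2.7]
14.95 [ 44.5 -49.2  62. ] [0.1 1.9]
15.2 [ 44.5 -49.8  62. ] [0.3 2.5]
15.45 [ 44.5 -50.   62. ] [-0.2  5. ]
15.7 [ 44.5 -50.1  62. ] [0.4 7.9]
15.95 [ 44.5 -50.2  62. ] [0.4 8.9]
16.2 [ 44.5 -50.3  62.1] [0.4 9.7]
16.45 [ 44.5 -50.5  62.1] [ 0.2 12.9]
```

View pics/e_side.png

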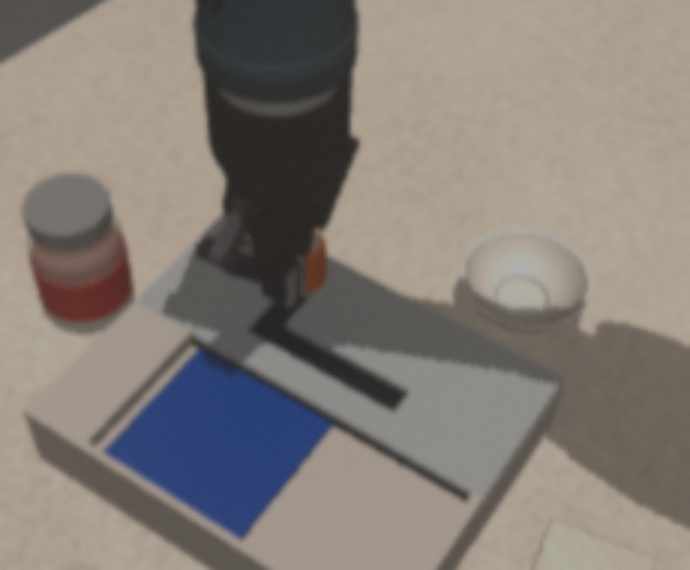

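Stop reached. Next I'll withdraw and check the result from a clear view.

Run:
```python
from h import *
from station import ctrl, effector, planner, imaging
ctrl.line_to(W(44.5,-30,62),velocity=.08)
ctrl.line_to(W(44.5,-30,200),velocity=.2)
ctrl.move_j([1.054,.536,-.004,1.538,.003,1.067,-.071])
d=snap("side",(215,150,230,190),"f_side.png");t=snap("top",(225,130,170,200),"f_top.png")
for n,e in(("top",t),("side",d)):
    h=cv2.cvtColor(e["frame"],cv2.COLOR_BGR2HSV)
    r=(225,130,170,200) if n=="top" else (310,160,60,70)
    x,y,w,hh=r;diff=cv2.absdiff(e["frame"],load(n+"0.npz")["frame"]).max(2);diff[:y]=0;diff[y+hh:]=0;diff[:,:x]=0;diff[:,x+w:]=0
    for c in cv2.findContours((diff>30).astype(np.uint8),cv2.RETR_EXTERNAL,cv2.CHAIN_APPROX_NONE)[0]:
        if cv2.contourArea(c)>8: print(n,cv2.boundingRect(c))
print(ctrl.sense()["time_s"])
```

```text
top (251, 229, 45, 42)
top (300, 227, 11, 11)
top (315, 187, 11, 12)
top (245, 187, 46, 41)
side (334, 213, 15, 17)
side (310, 177, 14, 20)
20.5417
```

View pics/f_top.png

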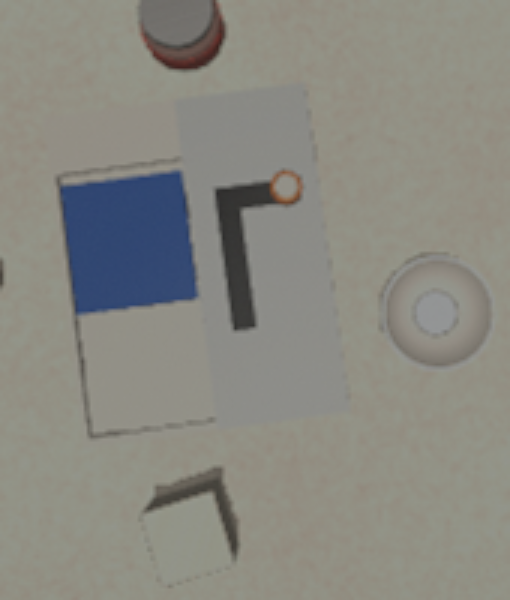

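View pics/f_side.png

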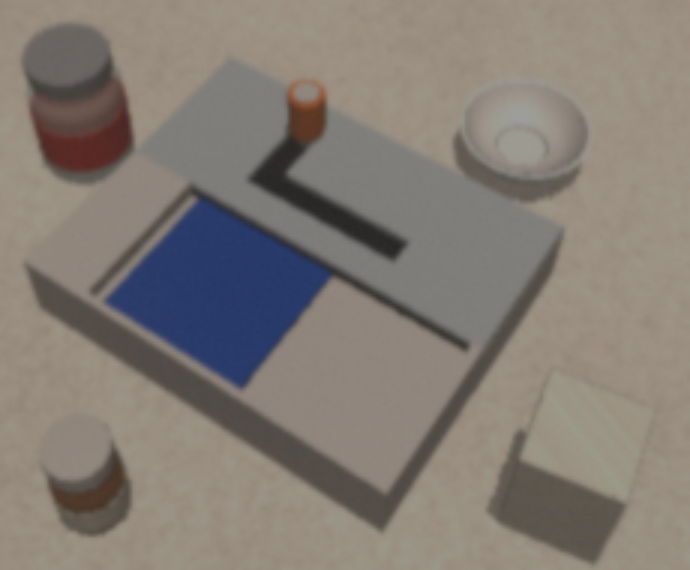

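The knob's top is at zoom (286,187). I'll check it numerically, then hand in.

Run:
```python
from h import *
from station import ctrl
d=load("top0.npz");s=load("side0.npz")
p=(np.array([286,187])+.5)/3-.5+[225,130];print(Cc(ray(d,[p],.088)[0]))
p=(np.array([306,95])+.5)/3-.5+[215,150];print(Cc(ray(s,[p],.088)[0]))
print(ctrl.sense()["ft_force"],ctrl.sense()["time_s"])
ctrl.close_job()
```

```text
[ 44.53573843 -74.39366258  88.        ]
[ 42.43394822 -72.12596284  88.        ]
[-0.08324784  0.06912497  0.88757243] 20.5417
the job is handed in; nothing more can be done
```

The cover is shut and locked, and the job was handed in at 20.5 s of the 42 s allowed; the system gave no verdict. I pushed the knob with closed fingertips, from behind along the long leg and then from its +y side along the short leg. Each push ended against a stop, with the force rising to about 13 N.

- **Knob position:** the last top view puts it at (44.5, -74.4) mm in the case, and the target is (45, -75). The side view gave (42.4, -72.1), about 3 mm different, which fits that camera's larger error in my earlier fits.
- **Short-leg stop:** the fingers stopped about 2 mm further along than I had calculated from their estimated thickness.
- **Other objects:** comparing the top view before and after, only the cover and the knob had changed. The jar, dish and carton show no change there. The bottle was only partly in the area I compared, and by eye it stands in the same place in the side view.
- **Hand:** it is back at the start pose, touching nothing, with the wrist force near zero.

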